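Touch off on the tool setter and store it

TASK

Touch off the closed fingertips on the tool setter with the blue collar: press its steel anvil lightly down by about half of its 10 mm travel and let it spring back up. Then press the green key of the readout box well down, about as far as it goes, to store the reading, let it come back up, and withdraw clear. Be gentle with both, do not shift or lift the setter, do not press the anvil of the orange setter or the red or yellow key, and leave everything else on the board where it is.

Things in the scene. Friction and masses are not known exactly. Their poses are not given: they have to be found in the camera images.
- setter_blue: tool setter, loose on the board, round and upright, 60 mm across, dull aluminium body 60 mm high with a broad blue collar round its upper end and on its upper face (the only blue one); a bare steel anvil button stands up from the middle of its top. 0.64 to 1.04 kg. Origin: centre of its underside, z up; the one to touch
- anvil_blue_top (a point): centre of the top face of the steel anvil of the blue setter: a flat button 26 mm across that stands 14 mm above the collar (74 mm above the setter's underside) and moves straight down up to 10 mm against a spring; this point moves with it
- anvil_blue (a joint): downward travel of the blue setter's anvil, m: 0 up (at rest), 0.010 fully down; spring about 0.8 N to start, 0.6 N per mm; springs back by itself
- setter_orange: tool setter, loose on the board, round and upright, 60 mm across, dull aluminium body 60 mm high with a broad orange collar round its upper end and on its upper face (the only orange one); a bare steel anvil button stands up from the middle of its top. 0.64 to 1.04 kg. Origin: centre of its underside, z up; to be left alone. The two setters and the aluminium hub may stand in any of three places
- anvil_orange (a joint): downward travel of the orange setter's anvil, m: 0 up (at rest), 0.010 fully down; spring about 0.8 N to start, 0.6 N per mm; springs back by itself
- readout: readout box, fixed on the board: grey, 120 mm (its x, away from the robot) by 230 mm (its y), low deck 36 mm high with three keys; an upright display 30 mm thick runs along its far edge, its top 82 mm above the underside, its face 54 mm beyond the key centres. Origin: centre of the underside. Like all else it stands on a fixed plywood board whose top is 12 mm above the work surface, so the key tops are 68 mm and the anvil tops 86 mm above the work surface
- key_green_top (a point): centre of the top face of the green round key of the readout box: a cap 28 mm across, standing 12 mm above its square grey 38 mm bezel; moves straight down up to 8 mm. The three keys (green, yellow, red, in any order) stand in a row 66 mm apart on the low deck of the box; this point moves with the key
- key_green (a joint): downward travel of the green key, m: 0 up (at rest), 0.008 fully down; spring about 0.8 N to start, 0.6 N per mm; springs back by itself
- key_green_base: square grey bezel that carries the green key, 38 x 38 x 8 mm, fixed on the readout's deck. Origin: centre of its underside
- key_yellow (a joint): downward travel of the yellow key (leave alone), m: 0 up (at rest), 0.008 fully down; spring about 0.8 N to start, 0.6 N per mm; springs back by itself
- key_red (a joint): downward travel of the red key (leave alone), m: 0 up (at rest), 0.008 fully down; spring about 0.8 N to start, 0.6 N per mm; springs back by itself
- hub: bystander: turned, waisted aluminium hub, loose, upright, 56 mm across, 88 mm high. Origin: centre of its underside
- block: bystander: drilled steel set-up block lying flat, 76 x 51 x 25 mm, loose. Origin: centre of its underside
- endmill: bystander: brass-coloured cutter in a dark holder, lying along its y, holder 62 mm long and 32 mm thick, cutter 50 mm more towards its -y, loose. Origin: under the holder's middle
- hexkey: bystander: L-shaped dark hex key lying flat, 90 x 28 x 7 mm, loose. Origin: under the middle of its long leg
- oil: bystander: white oil bottle with a red cap, upright, 48 mm across, 120 mm high, loose. Origin: centre of its underside.

How it is judged:
By the outcome, as a careful person would: the job done as asked, in the order asked, and still so for the second after the job is handed in, with the robot touching nothing.
It also fails if it takes over 38 s, if anything falls off the work surface, if the arm or the gripper's body presses on something with over 40 N, if the wrist force passes 120 N, or if a joint passes its speed limit or range.

ROBOT

A 7-joint arm with a two-finger parallel gripper is mounted at the origin on the work surface. World frame = base frame: x ahead of the robot, y to its left, z up, the work surface at z = 0. Lengths are in m, angles in rad, forces in N, time in s.
With the tool pointing down it reaches from about 0.425 to 0.925 m from the base axis. Payload 6.8 kg.
Tool frame: the origin (TCP) lies midway between the tips of the shut fingers; the grasp point (between the pads) lies 19 mm behind it (r.grip_point_offset is the distance from the TCP to the grasp point, in m); z points along the fingers, y is the direction in which the jaws open and shut (so a half turn about z gives the same grasp; the last joint's range is limited). The gripper opens to 85 mm and grips with 20 to 120 N. Pads are 22 mm wide; open, the fingers measure 114 mm over their backs; the gripper's body (76 mm by 85 mm) begins 54 mm behind the grasp point. The pads swing forward as they close: fully open they stand 13 mm farther back than shut.
Start: joints at [1.19, 0.477, 0.022, 1.555, -0.011, 1.109, -0.083], TCP at [0.182, -0.65, 0.196] pointing down, gripper open.
Joint ranges: [-2.96, 2.96], [-0.34, 2.1], [-1.41, 1.46], [0.24, 2.44], [-1.37, 4.51], [0.17, 1.92], [-2.96, 2.96]. Speed limits (rad/s): [2.39, 2.39, 3.14, 3.14, 3.14, 3.14, 3.14].

INTERFACE

Orientations are given as a rotation vector (axis times angle).
In Python, from bench import r, grab_frame, camera_params gives the robot as it stands.
- The arm moves only by the tool carry_out, never from a script. Its argument "motion" is text: rows parted by semicolons, each of 5 numbers parted by spaces: the closure, from 0 (fully open) to 1 (shut), then the shift along the tool's x, y, z in mm, then the turn about the tool's z in rad. In form: fingers dx dy dz twist; .... A call has exactly 8 rows; each row shifts and turns the commanded pose from where the row before left it, along the tool's axes as they then stand; what a row does not reach is not made up. A row lasts 1/8 s, in which the tool goes at most 62.5 mm and 10.7 degrees, less where a joint would pass 70% of its speed; a pose out of reach is approached as far as the arm can. A call with a gripper value outside its range is refused whole. The fingers move at their own pace and stop on an object; "newtons" is the grip in N (left out, the last holds). Time passes only in rows, so rows that do not move let the fingers close, or fill a call up. It gives the time, the measured TCP pose, the force and the opening at its end, in the units of the state.
- r.get_obs(): the state, without advancing time (a new reading comes with each control period).
- grab_frame(name): name is "scene" or "side" or "wrist"; returns the picture (480x640x3 uint8, red, green, blue); there is no depth.
- camera_params(name): a dict with "fx", "fy", "cx", "cy" (pixels), "eye" and "attitude" of the camera in the world. Camera axes: x right, y down, z forward; pixel columns grow to the right and rows downward; lengths in m; the calibration is good to about 2 mm. The wrist camera is an equidistant fisheye: a pixel r from the principal point sees the ray r / f radians off the axis. A picture is of the moment at which its call begins: read the wrist's pose just before it. camera_params takes no time and is no camera call; for the wrist camera it gives the pose at the moment of the call.
- r.hand_in(): hands the job in, once; it reports no verdict.
The state is a dict: "clock": time; "joints": joint angles; "qvel": joint speeds; "tau": joint torques, N m; "tcp_pos": TCP position; "orientation": TCP orientation; "contact_force": force on the tool from outside, world axes, zero at the start; "moment": the same for the moment, N m; "grip_width": finger opening in m.
Only numpy, scipy, OpenCV 4.12 (cv2) and the standard library are available. Lean on these libraries where they do the work, as an engineer would, in place of code of your own. Each camera call takes 0.05 s, during which the arm holds its last target.

## Working session

There is one attempt and no reset: what is moved stays moved. The work goes in short steps, Python scripts to look and compute and a tool call to move; the robot and the scene stay as the last step left them, time stands still between calls to the robot, and variables do not carry over. Pictures are saved under pics/ and viewed, and the job is handed in when it is done.

Besides the shell and the picture viewer there is one more tool, called as name(argument=value, ...) on one line, values as JSON. carry_out: Moves the arm, as the interface text tells. Its arguments: {"type":"object","properties":{"motion":{"type":"string"},"newtons":{"type":"number"}},"required":["motion"]}

```bash
mkdir -p pics
python3 - <<'E'
from bench import r, grab_frame, camera_params
import cv2
o=r.get_obs()
for k in o: print(k,o[k])
for n in ["scene","side","wrist"]:
    print(n,camera_params(n))
    cv2.imwrite(f"pics/{n}0.png",grab_frame(n)[:,:,::-1])
E
```

```text
clock 0.0
joints [ 1.18993681  0.47779659  0.02234344  1.55644734 -0.01149485  1.10929776
 -0.0831405 ]
qvel [ 2.10057514e-04  1.25915588e-03  9.35239842e-04  8.58645745e-05
 -1.21231728e-04 -2.14531252e-03 -3.94966782e-04]
tau [ 6.95931249e-04 -5.96446359e+01  1.60811082e+00 -2.81195712e+01
  1.24722230e-02  9.30440932e-03 -2.54498178e-05]
tcp_pos [ 0.18163936 -0.64942255  0.19482994]
orientation [-3.11066355e+00 -4.26849957e-01  6.07737615e-04]
contact_force [-0.19793053  0.12687827  0.01026825]
moment [0.04258319 0.01452281 0.02500139]
grip_width 0.08546666942911907
scene {'fx': 491.60507180715376, 'fy': 491.60507180715376, 'cx': 321.40334333243896, 'cy': 236.61867857602923, 'eye': array([ 1.31138951, -0.05172916,  0.98960325]), 'attitude': array([-1.88671095, -1.70702679,  0.65381041])}
side {'fx': 518.070122892861, 'fy': 518.070122892861, 'cx': 328.86348382787054, 'cy': 243.51680929271816, 'eye': array([ 0.30034559, -0.82968912,  0.6414321 ]), 'attitude': array([-2.12504427,  0.30972782, -0.15813612])}
wrist {'fx': 371.64829954431775, 'fy': 371.64829954431775, 'cx': 322.06840271821574, 'cy': 239.2604739810267, 'eye': array([ 0.25397628, -0.62928285,  0.37330156]), 'attitude': array([ 2.30359869, -1.74879988, -0.26595363])}
```

View pics/scene0.png

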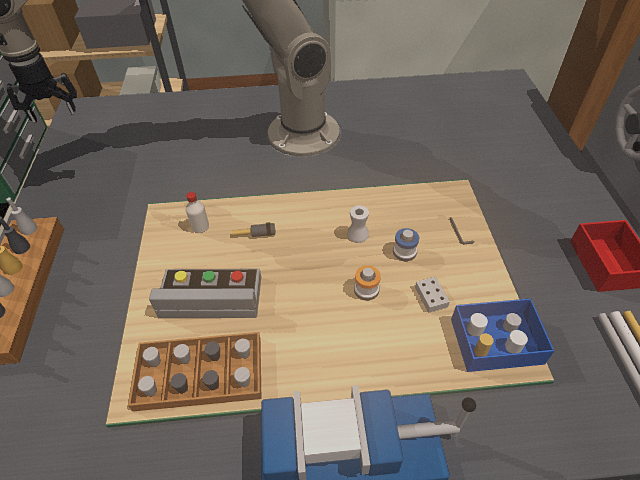

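View pics/side0.png

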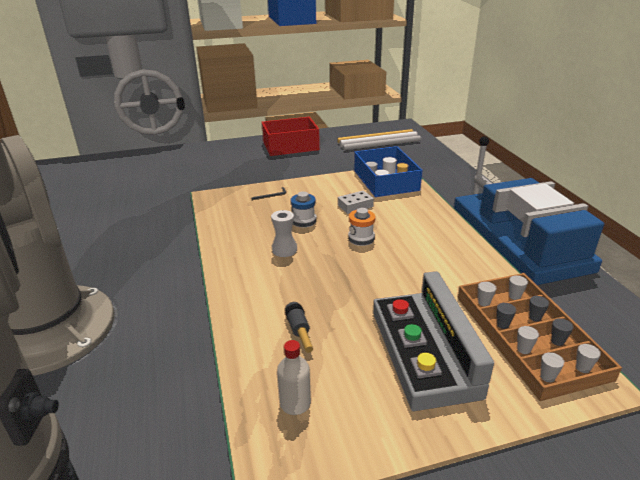

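View pics/wrist0.png

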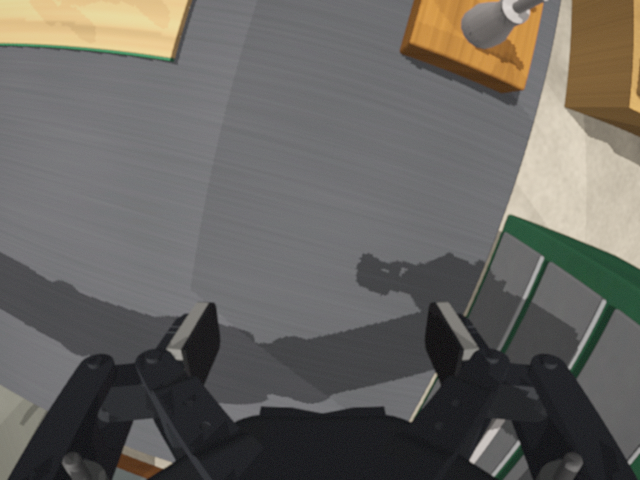

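The scene picture shows the blue setter at about (406,240), the orange one at (367,280), the hub at (358,223), and the keys yellow (181,277), green (209,277) and red (237,277). I'll enlarge these areas.

Run:
```python
import cv2,numpy as np
a=cv2.imread("pics/scene0.png");b=cv2.imread("pics/side0.png")
def c(im,x,y,w=50,h=50,s=8): return cv2.resize(im[y:y+h,x:x+w],None,fx=s,fy=s,interpolation=cv2.INTER_CUBIC)
cv2.imwrite("pics/c1.png",np.hstack([c(a,382,220),c(a,184,252)]))
cv2.imwrite("pics/c2.png",np.hstack([c(b,278,185),c(b,388,310)]))
```

```text
(no output)
```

View pics/c1.png

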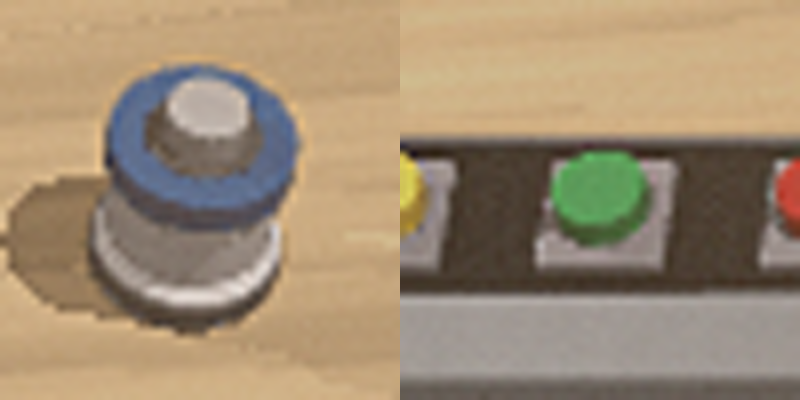

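View pics/c2.png

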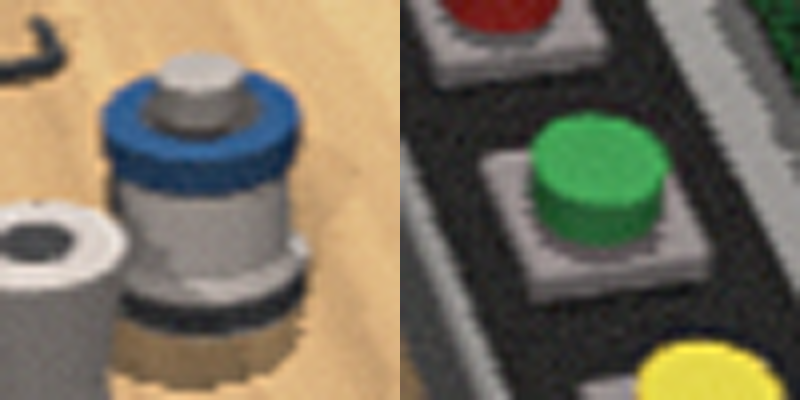

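```bash
cat > h.py <<'E'
import numpy as np
from scipy.spatial.transform import Rotation as R
from bench import r, grab_frame, camera_params
def ray(n,u,v,p=None):
    p=p or camera_params(n); x=np.array([(u-p['cx'])/p['fx'],(v-p['cy'])/p['fy'],1.])
    if n=='wrist':
        a=np.hypot(*x[:2]); x=np.array([*(x[:2]/a*np.sin(a)),np.cos(a)])
    return p['eye'],R.from_rotvec(p['attitude']).apply(x/np.linalg.norm(x))
def plane(n,u,v,z,p=None):
    e,d=ray(n,u,v,p); return e+d*(z-e[2])/d[2]
def tri(L):
    A=0;b=0
    for e,d in L:
        P=np.eye(3)-np.outer(d,d); A=A+P; b=b+P@e
    return np.linalg.solve(A,b)
E
python3 - <<'E'
from h import *
for nm,s,t,z in [("anvil",(407.56,233.06),(302.7,193.94),.086),("green",(208.56,274.56),(412.56,329.3),.068)]:
    print(nm,plane("scene",*s,z),plane("side",*t,z),tri([ray("scene",*s),ray("side",*t)]))
for nm,s,z in [("hub",(359,211),.1),("orange",(368,271),.086),("red",(237,275),.068),("yellow",(181,275),.068),("oiltop",(191,196),.132)]:
    print(nm,plane("scene",*s,z))
o=r.get_obs(); print(R.from_rotvec(o['orientation']).as_matrix().round(4))
E
```

```text
anvil [0.53911214 0.21971156 0.086     ] [0.54036689 0.2204973  0.086     ] [0.53997817 0.21935764 0.08676787]
green [ 0.60126635 -0.26288309  0.068     ] [ 0.60396334 -0.26103531  0.068     ] [ 0.60288683 -0.26260725  0.06982717]
hub [0.46554179 0.1101752  0.1       ]
orange [0.643453   0.10568752 0.086     ]
red [ 0.6095592  -0.19652677  0.068     ]
yellow [ 0.59575793 -0.32717783  0.068     ]
oiltop [ 0.39884658 -0.30583807  0.132     ]
[[ 9.630e-01  2.694e-01 -5.000e-04]
 [ 2.694e-01 -9.630e-01  1.300e-03]
 [-1.000e-04 -1.400e-03 -1.000e+00]]
```

carry_out(motion="1 44 -20 -5 0; 1 50 -30 -5 0; 1 50 -38 -5 0; 1 50 -38 -5 0; 1 50 -38 -5 0; 1 48 -38 -5 0; 1 48 -38 0 0; 1 40 -38 0 0", newtons=20)

```text
clock: 1.15
tcp_pos: [0.4732, -0.279, 0.2257]
orientation: [-3.112, -0.429, -0.001]
contact_force: [0.4, -0.5, 0.3]
grip_width: 0.0
```

carry_out(motion="1 24 -50 0 0; 1 25 -55 0 0; 1 25 -57 0 0; 1 25 -57 0 0; 1 25 -57 0 0; 1 25 -56 0 0; 1 25 -50 0 0; 1 15 -30 0 0")

```text
clock: 2.15
tcp_pos: [0.5426, 0.17, 0.2256]
orientation: [-3.111, -0.432, 0.0]
contact_force: [0.9, -1.5, -0.1]
grip_width: 0.0004
```

Run:
```python
from h import *
import cv2
o=r.get_obs();p=camera_params("wrist");im=grab_frame("wrist")
print(o['tcp_pos'],o['orientation'],o['joints'],o['contact_force'],p)
cv2.imwrite("pics/w1.png",im[:,:,::-1])
o=r.get_obs();print(o['tcp_pos'],o['clock'],np.abs(o['qvel']).max())
```

```text
[0.54264535 0.17001044 0.22557734] [-3.11068297e+00 -4.32143458e-01  1.92100804e-04] [-0.05089051  0.31029299 -0.44740999  1.75611683  0.14701795  1.10817111
 -1.84019029] [ 0.89558776 -1.50908209 -0.13406018] {'fx': 371.64829954431775, 'fy': 371.64829954431775, 'cx': 322.06840271821574, 'cy': 239.2604739810267, 'eye': array([0.61482816, 0.19053766, 0.40396333]), 'attitude': array([ 2.30603318, -1.74489349, -0.26452432])}
[0.54265778 0.17451229 0.22568163] 2.2 0.09449413116666917
```

View pics/w1.png

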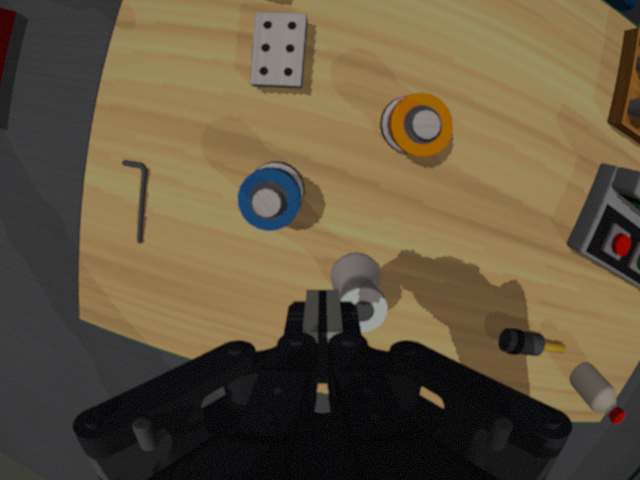

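Run:
```python
from h import *
import cv2
p=camera_params("wrist");im=grab_frame("wrist");o=r.get_obs()
cv2.imwrite("pics/w2.png",cv2.resize(im[160:240,230:310],None,fx=7,fy=7,interpolation=cv2.INTER_CUBIC)[:,:,::-1])
print(o['tcp_pos'],o['clock'],np.abs(o['qvel']).max(),o['contact_force'],repr(p))
```

```text
[0.54242976 0.17173701 0.22548662] 2.25 0.053586934952709796 [ 0.32957952 -0.03069386  0.65674424] {'fx': 371.64829954431775, 'fy': 371.64829954431775, 'cx': 322.06840271821574, 'cy': 239.2604739810267, 'eye': array([0.6146776 , 0.19479718, 0.4041621 ]), 'attitude': array([ 2.31166044, -1.74117418, -0.26616066])}
```

View pics/w2.png

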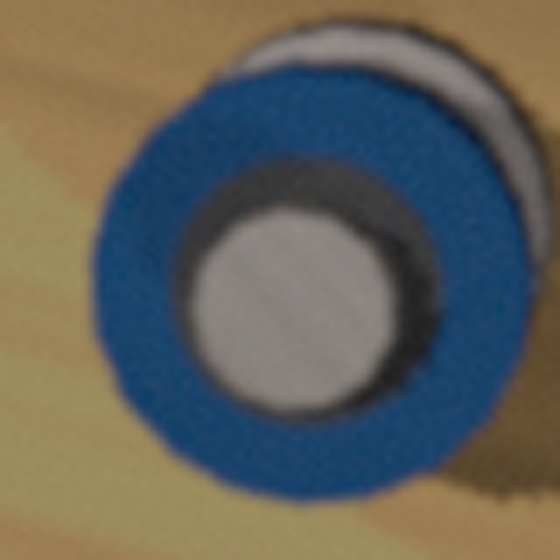

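The anvil top sits at crop (294,311), which is pixel (271.6, 204.0) in the full frame.

Run:
```python
from h import *
p={'fx': 371.648,'fy': 371.648, 'cx': 322.0684, 'cy': 239.26047, 'eye': np.array([0.6146776 , 0.19479718, 0.4041621 ]), 'attitude': np.array([ 2.31166044, -1.74117418, -0.26616066])}
a=plane("wrist",271.6,204.0,.086,p);print(a)
o=r.get_obs();print(o['tcp_pos']);M=R.from_rotvec(o['orientation'])
t=np.array([.540,.2195,.106]);print(M.inv().apply(t-o['tcp_pos'])*1e3)
```

```text
[0.5392425  0.22062163 0.086     ]
[0.54242976 0.17173701 0.22548662]
[ 10.80434164 -46.26431958 119.61245155]
```

carry_out(motion="1 4 -16 0 0; 1 4 -16 0 0; 1 3 -15 25 0; 1 0 0 35 0; 1 0 0 30 0; 1 0 0 20 0; 1 0 0 10 0; 1 0 0 0 0")

```text
clock: 3.25
tcp_pos: [0.5408, 0.2148, 0.1054]
orientation: [3.112, 0.427, -0.001]
contact_force: [0.2, 0.7, 0.3]
grip_width: 0.0
```

Run:
```python
from h import *
import cv2
a=grab_frame("side");b=grab_frame("scene")
o=r.get_obs();print(o['tcp_pos'],o['contact_force'],o['clock'])
M=R.from_rotvec(o['orientation']);print(M.inv().apply(np.array([.5397,.22,.086])-o['tcp_pos'])*1e3)
c=np.hstack([cv2.resize(a[130:250,250:370],(400,400)),cv2.resize(b[170:290,350:470],(400,400))])
cv2.imwrite("pics/s1.png",c[:,:,::-1])
```

```text
[0.54156428 0.21515268 0.10659161] [-0.17848291 -0.24495753 -0.16176468] 3.35
[-0.51962719 -5.16573633 20.59202481]
```

View pics/s1.png

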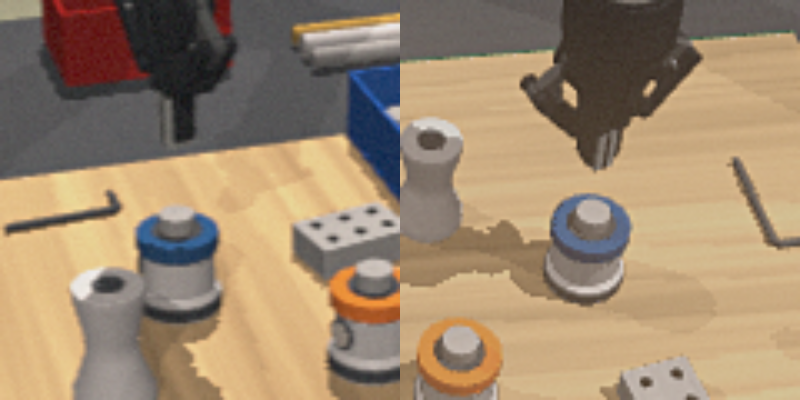

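Run:
```python
from h import *
import cv2
print(tri([ray("side",303.2,171.5),ray("scene",411,219)]))
a=grab_frame("side");b=grab_frame("scene")
o=r.get_obs();print(o['tcp_pos'],o['contact_force'],o['clock'],o['joints'],o['grip_width'])
for n,im in(("side",a),("scene",b)):
    p=camera_params(n); q=R.from_rotvec(p['attitude']).inv().apply(o['tcp_pos']-p['eye']); print(n,p['fx']*q[0]/q[2]+p['cx'],p['fy']*q[1]/q[2]+p['cy'])
c=np.hstack([cv2.resize(a[150:210,270:330],(400,400)),cv2.resize(b[190:250,380:440],(400,400))])
cv2.imwrite("pics/s2.png",c[:,:,::-1])
```

```text
[0.54394352 0.22041863 0.14209275]
[0.54164651 0.21510091 0.10671519] [ 0.12379796 -0.32214671  0.20027995] 3.45 [-0.15064569  0.46122892 -0.43176387  1.84146611  0.24261732  0.88891332
 -1.99462346] -0.00010405360986572753
side 303.4896530914142 186.8502464264814
scene 406.90367691992867 228.30680177779413
```

View pics/s2.png

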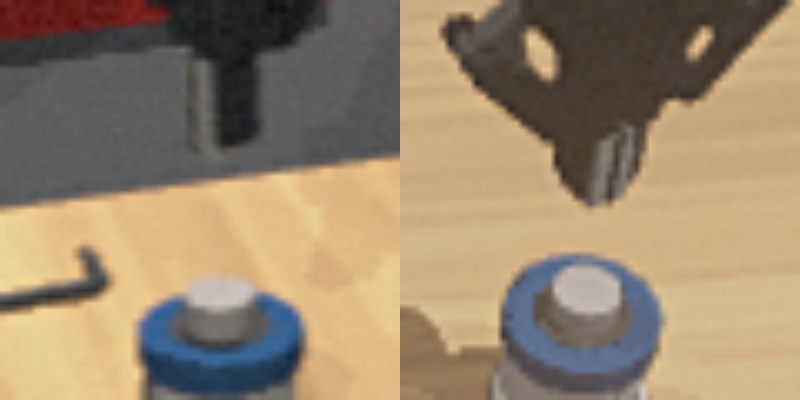

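Run:
```python
from h import *
import cv2
p=camera_params("wrist");a=grab_frame("wrist")
o=r.get_obs()
M=R.from_rotvec(o['orientation']).as_matrix()
for back in (0,.019,.036):
    q=R.from_rotvec(p['attitude']).inv().apply(o['tcp_pos']-back*M[:,2]-p['eye']); th=np.arccos(q[2]/np.linalg.norm(q)); h=np.hypot(q[0],q[1])
    print(back,p['cx']+p['fx']*th*q[0]/h,p['cy']+p['fx']*th*q[1]/h,q)
print(p['eye'],o['tcp_pos'],M)
cv2.imwrite("pics/w3.png",cv2.resize(a[180:380,222:422],(600,600))[:,:,::-1])
```

```text
0 322.82052919979964 276.0396386787329 [0.00039122 0.01913086 0.19268295]
0.019 322.89051870462936 291.5800762487759 [0.00038864 0.02473316 0.17452767]
0.036 322.96504474936785 308.29788961927164 [0.00038633 0.02974574 0.15828347]
[0.61354881 0.23545332 0.28524358] [0.54158749 0.21505801 0.10664218] [[ 9.63065963e-01  2.69260977e-01  1.57378497e-03]
 [ 2.69260353e-01 -9.63067237e-01  5.99867926e-04]
 [ 1.67718177e-03 -1.53954485e-04 -9.99998582e-01]]
```

View pics/w3.png

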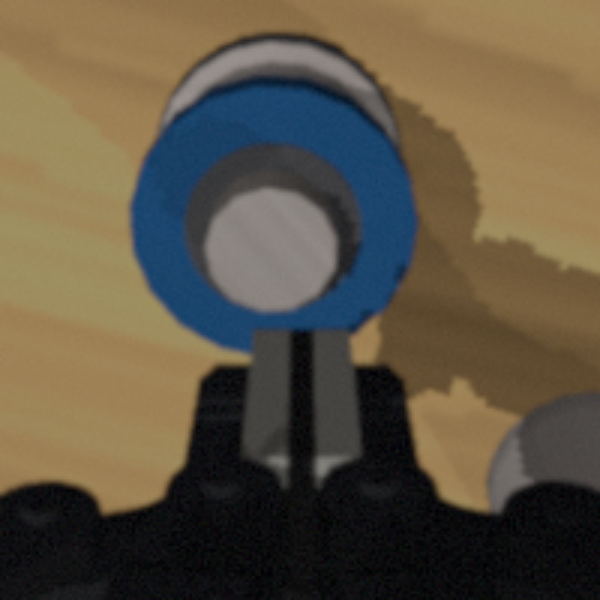

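carry_out(motion="1 0 -3 0 0; 1 -0.5 -2 0 0; 1 0 0 5 0; 1 0 0 4 0; 1 0 0 3 0; 1 0 0 2 0; 1 0 0 0 0; 1 0 0 0 0")

```text
clock: 4.5
tcp_pos: [0.5392, 0.2195, 0.0918]
orientation: [-3.112, -0.427, -0.0]
contact_force: [0.2, 0.5, 0.4]
grip_width: -0.0004
```

Run:
```python
from h import *
import cv2
a=grab_frame("side");b=grab_frame("scene")
o=r.get_obs();print(o['tcp_pos'],o['contact_force'],o['clock'],r.grip_point_offset)
c=np.hstack([cv2.resize(a[150:210,270:330],(400,400)),cv2.resize(b[190:250,380:440],(400,400))])
cv2.imwrite("pics/s3.png",c[:,:,::-1])
```

```text
[0.53925597 0.21946623 0.09182827] [-0.2352555   0.61949637 -0.30145287] 4.6 0.0187
```

View pics/s3.png

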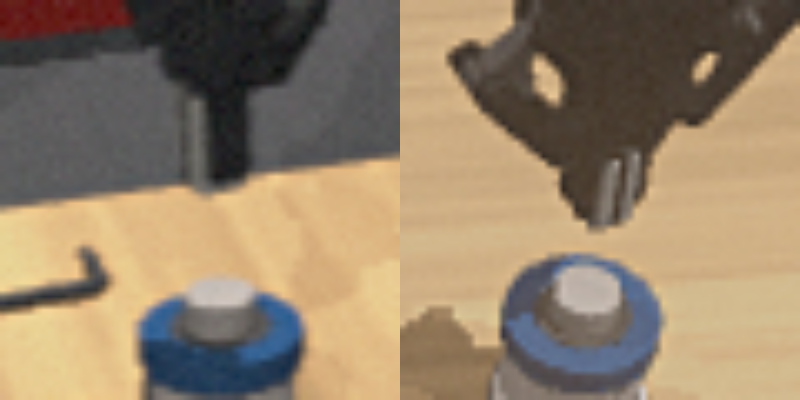

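carry_out(motion="1 0 0 3 0; 1 0 0 3 0; 1 0 0 3 0; 1 0 0 3 0; 1 0 0 3 0; 1 0 0 3 0; 1 0 0 2 0; 1 0 0 0 0")

```text
clock: 5.6
tcp_pos: [0.5391, 0.2194, 0.0715]
orientation: [3.112, 0.427, -0.0]
contact_force: [0.3, 0.3, 0.7]
grip_width: 0.0001
```

```bash
cat > look.py <<'E'
from h import *
import cv2,sys
f,x1,y1,x2,y2=sys.argv[1],*map(int,sys.argv[2:6])
a=grab_frame("side");b=grab_frame("scene")
o=r.get_obs();print(o['tcp_pos'],o['contact_force'],o['clock'])
c=np.hstack([cv2.resize(a[y1:y1+60,x1:x1+60],(400,400)),cv2.resize(b[y2:y2+60,x2:x2+60],(400,400))])
cv2.imwrite(f"pics/{f}.png",c[:,:,::-1])
E
python3 look.py s4 270 150 380 190
```

```text
[0.5392163  0.21948209 0.07174496] [-0.64828213  0.20150827  0.742294  ] 5.7
```

View pics/s4.png

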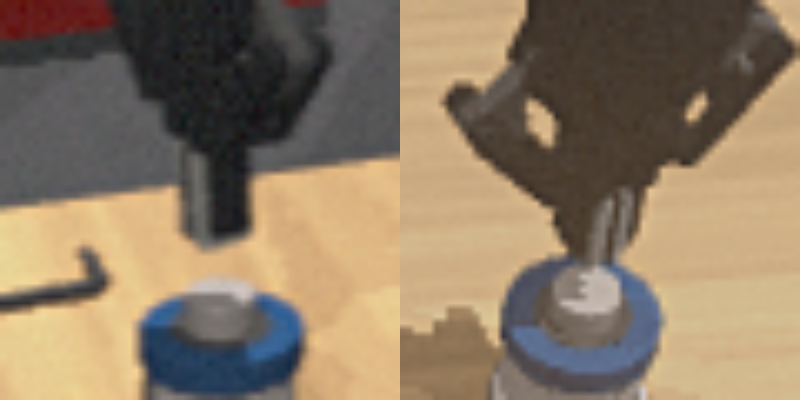

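Run:
```python
from h import *
import cv2
p=camera_params("wrist");a=grab_frame("wrist")
o=r.get_obs()
cv2.imwrite("pics/w4.png",cv2.resize(a[200:320,262:382],(720,720),interpolation=cv2.INTER_CUBIC)[:600,:,::-1])
print(p['eye'],p['attitude'])
```

```text
[0.61137007 0.23994087 0.25013842] [ 2.30288226 -1.74876055 -0.26380633]
```

View pics/w4.png

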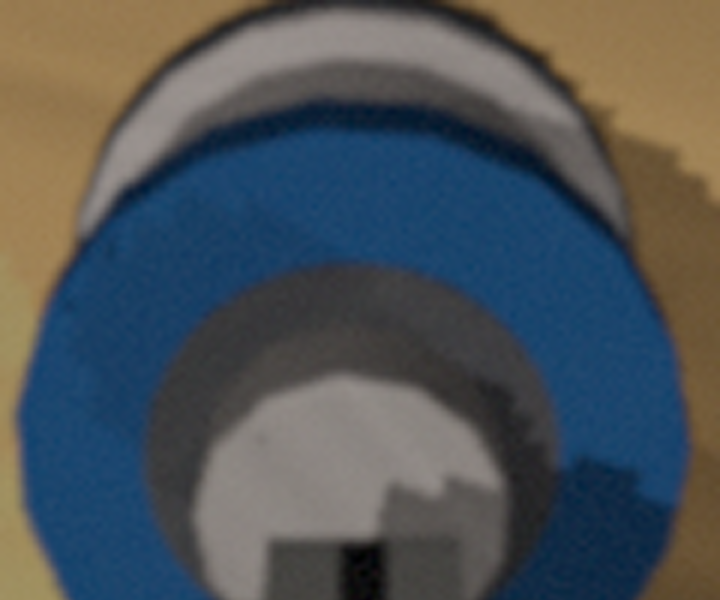

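Run:
```python
from h import *
p=camera_params("wrist");o=r.get_obs();M=R.from_rotvec(o['orientation'])
a=plane("wrist",320.6,288.3,.086);print(a,M.inv().apply(a-o['tcp_pos'])*1e3)
# near-edge midpoint of tip as function of assumed tip z
for z in (.096,.100,.104,.108):
    e=plane("wrist",322.9,290,z);print(z,M.inv().apply(e-o['tcp_pos'])*1e3)
```

```text
[0.5384297  0.22037205 0.086     ] [ -0.53335845  -1.09301711 -14.19701569]
0.096 [ 3.21186414e+00  3.43052012e-03 -2.41961440e+01]
0.1 [ 5.07509350e+00 -4.05812264e-03 -2.81957231e+01]
0.104 [ 6.93832286e+00 -1.15467654e-02 -3.21953022e+01]
0.108 [ 8.80155222e+00 -1.90354082e-02 -3.61948814e+01]
```

carry_out(motion="1 0 -1 2 0; 1 0 0 2 0; 1 0 0 2 0; 1 0 0 2 0; 1 0 0 2 0; 1 0 0 2 0; 1 0 0 0 0; 1 0 0 0 0")

```text
clock: 6.75
tcp_pos: [0.5389, 0.2204, 0.0597]
orientation: [-3.112, -0.427, -0.0]
contact_force: [0.6, -0.6, 0.3]
grip_width: 0.0004
```

```bash
python3 look.py s5 270 150 380 190
```

```text
[0.53896375 0.22044156 0.05979308] [-0.23272669  0.39258127 -0.2839492 ] 6.85
```

View pics/s5.png

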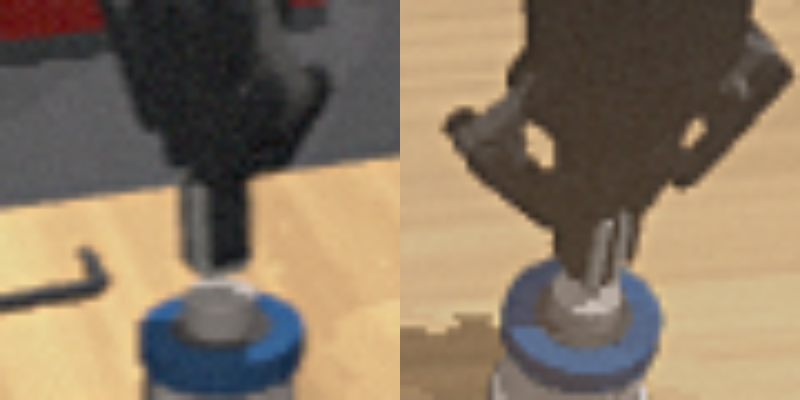

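carry_out(motion="1 0 0 1 0; 1 0 0 1 0; 1 0 0 1 0; 1 0 0 1 0; 1 0 0 0 0; 1 0 0 0 0; 1 0 0 0 0; 1 0 0 0 0")

```text
clock: 7.85
tcp_pos: [0.5389, 0.2204, 0.0557]
orientation: [3.112, 0.427, 0.0]
contact_force: [0.6, -0.2, -0.4]
grip_width: 0.0002
```

```bash
python3 look.py s6 270 150 380 190
```

```text
[0.53891154 0.22041262 0.05571403] [ 0.12257258 -0.25626961  0.29335647] 7.95
```

View pics/s6.png

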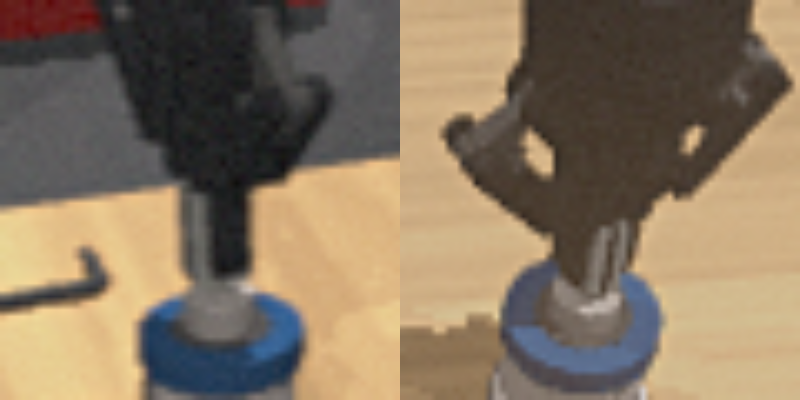

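carry_out(motion="1 0 0 1 0; 1 0 0 1 0; 1 0 0 0.5 0; 1 0 0 0 0; 1 0 0 0 0; 1 0 0 0 0; 1 0 0 0 0; 1 0 0 0 0")

```text
clock: 8.95
tcp_pos: [0.5389, 0.2204, 0.0532]
orientation: [3.112, 0.427, 0.0]
contact_force: [-0.0, 0.3, -0.0]
grip_width: 0.0
```

```bash
python3 look.py s7 270 150 380 190; python3 -c "
from bench import r,grab_frame
for i in range(4): grab_frame('side'); o=r.get_obs(); print(o['tcp_pos'][2],o['contact_force'])"
```

```text
[0.53889655 0.22039854 0.05320362] [-0.38477118  0.0065089   0.08476255] 9.05
0.05319144372355611 [ 0.33759341  0.23050478 -0.27237343]
0.05319568035871961 [ 0.44584538 -0.12180633  0.06970689]
0.05318666766350707 [ 0.17923211 -0.43823203  0.22836771]
0.053185463034995585 [-0.32457312 -0.51020121  0.98607031]
```

View pics/s7.png

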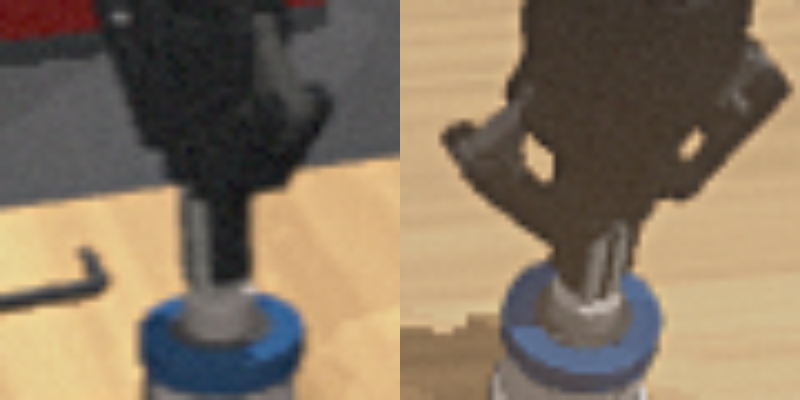

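carry_out(motion="1 0 0 0.5 0; 1 0 0 0.5 0; 1 0 0 0.5 0; 1 0 0 0.5 0; 1 0 0 0 0; 1 0 0 0 0; 1 0 0 0 0; 1 0 0 0 0")

```text
clock: 10.25
tcp_pos: [0.5389, 0.2204, 0.0512]
orientation: [3.112, 0.427, 0.0]
contact_force: [-0.3, -0.1, -0.3]
grip_width: 0.0003
```

```bash
python3 look.py s8 270 150 380 190;python3 -c "
from bench import r,grab_frame
for i in range(3): grab_frame('side'); o=r.get_obs(); print(o['tcp_pos'][2],o['contact_force'])"
```

```text
[0.53884933 0.22040196 0.05117041] [-0.40145172 -0.09998382 -0.28767903] 10.35
0.05119196624102469 [0.29198932 0.13206584 0.22652317]
0.05118019649746587 [-0.17147959  0.69710021 -0.39791997]
0.05119392723987755 [-0.32874652  0.12815461  0.32281822]
```

View pics/s8.png

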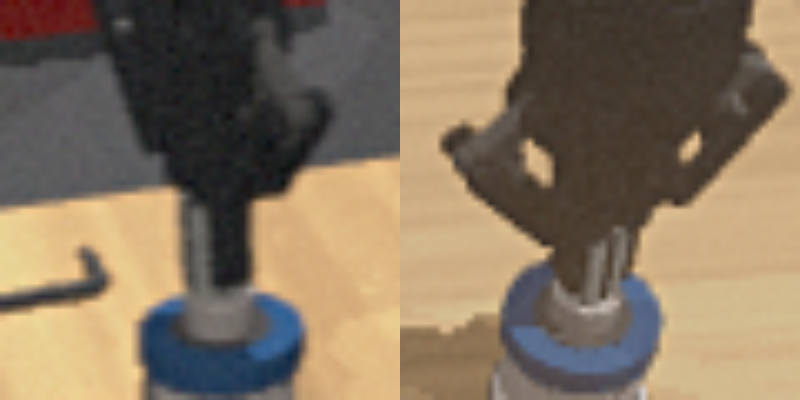

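carry_out(motion="1 0 0 0.5 0; 1 0 0 0.5 0; 1 0 0 0.5 0; 1 0 0 0.5 0; 1 0 0 0 0; 1 0 0 0 0; 1 0 0 0 0; 1 0 0 0 0")

```text
clock: 11.5
tcp_pos: [0.5389, 0.2204, 0.0492]
orientation: [-3.112, -0.427, -0.0]
contact_force: [1.3, -0.5, 1.9]
grip_width: -0.0
```

```bash
python3 look.py s9 270 150 380 190;python3 -c "
from bench import r,grab_frame
for i in range(3): grab_frame('side'); o=r.get_obs(); print(o['tcp_pos'][2],o['contact_force'])"
```

```text
[0.53892169 0.22041531 0.04919148] [-0.80138447 -0.64312755  0.85294313] 11.6
0.04919822726532828 [ 0.00229438 -0.59976336  1.41298228]
0.04919939942995498 [-0.12460808  0.40173488  1.29587103]
0.04919448529116465 [-0.09702174 -0.21760482  1.66987702]
```

View pics/s9.png

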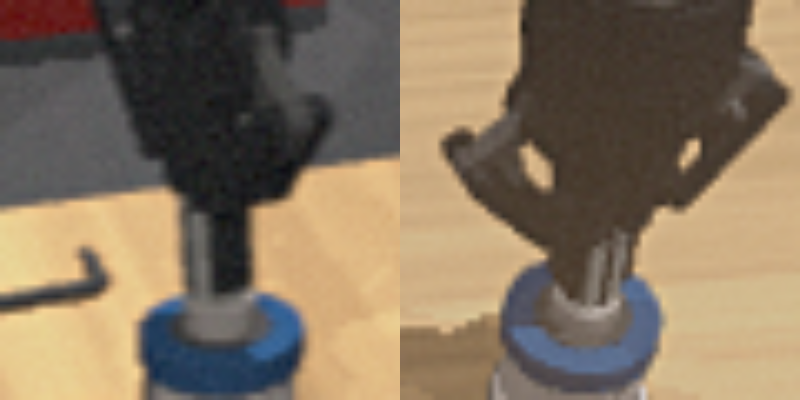

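carry_out(motion="1 0 0 1 0; 1 0 0 1 0; 1 0 0 1 0; 1 0 0 1 0; 1 0 0 0 0; 1 0 0 0 0; 1 0 0 0 0; 1 0 0 0 0")

```text
clock: 12.75
tcp_pos: [0.5389, 0.2204, 0.0452]
orientation: [-3.112, -0.427, -0.0]
contact_force: [-1.0, -0.6, 4.5]
grip_width: -0.0004
```

```bash
python3 look.py s10 270 150 380 190;python3 -c "
from bench import r,grab_frame
for i in range(3): grab_frame('side'); o=r.get_obs(); print(o['tcp_pos'][2],o['contact_force'])"
```

```text
[0.53893551 0.22043704 0.04522509] [-0.62768206 -0.11396596  4.19746205] 12.85
0.04521325544024681 [-0.55854819  0.34406894  4.30987581]
0.04521219260308798 [ 0.18131788 -0.20138606  3.83130412]
0.04520995600532491 [-0.09310993 -0.19647346  4.04572557]
```

View pics/s10.png

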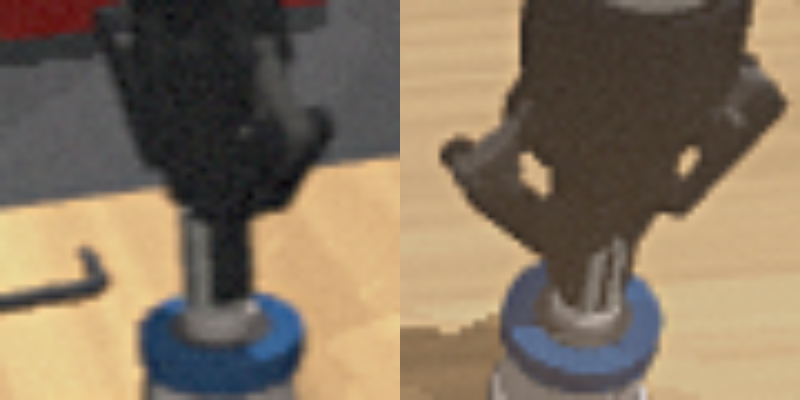

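carry_out(motion="1 0 0 -2 0; 1 0 0 -3 0; 1 0 0 -5 0; 1 0 0 -15 0; 1 0 0 -25 0; 1 0 0 -30 0; 1 5 15 -30 0; 1 0 30 -10 0")

```text
clock: 14.0
tcp_pos: [0.5569, 0.1803, 0.1685]
orientation: [-3.11, -0.432, -0.007]
contact_force: [-0.5, -0.0, -0.6]
grip_width: -0.0001
```

```bash
python3 look.py s11 270 150 380 190
python3 - <<'E'
from h import *
o=r.get_obs();M=R.from_rotvec(o['orientation']);print(M.inv().apply(np.array([.6026,-.262,.12])-o['tcp_pos'])*1e3)
E
```

```text
[0.55803161 0.17470067 0.16738417] [ 0.23823774 -0.96904408 -0.07063752] 14.1
[-72.61017526 432.83999081  48.1288222 ]
```

View pics/s11.png

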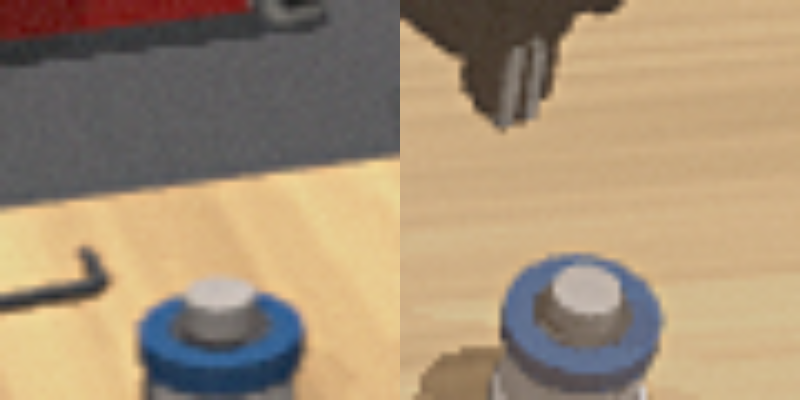

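carry_out(motion="1 -6 40 0 0; 1 -9 55 0 0; 1 -10 60 0 0; 1 -10 60 0 0; 1 -10 60 0 0; 1 -10 60 0 0; 1 -10 55 0 0; 1 -5 30 0 0")

```text
clock: 15.1
tcp_pos: [0.6009, -0.2484, 0.1652]
orientation: [3.113, 0.421, -0.001]
contact_force: [0.4, 0.3, 0.4]
grip_width: 0.0004
```

carry_out(motion="1 0 0 0 0.08; 1 0 0 0 0.1; 1 0 0 0 0.1; 1 0 0 0 0.1; 1 0 0 0 0; 1 0 0 0 0; 1 0 0 0 0; 1 0 0 0 0")

```text
clock: 16.1
tcp_pos: [0.6015, -0.2449, 0.1652]
orientation: [-3.137, 0.168, 0.0]
contact_force: [-0.4, -0.7, 0.2]
grip_width: -0.0004
```

Run:
```python
from h import *
import cv2
p=camera_params("wrist");im=grab_frame("wrist");o=r.get_obs()
cv2.imwrite("pics/w5.png",im[:,:,::-1])
M=R.from_rotvec(o['orientation']);print(o['clock'],o['tcp_pos'],o['joints'][6],M.as_matrix().round(3));print(M.inv().apply(np.array([.6026,-.262,.0322])-o['tcp_pos'])*1e3)
import pickle;pickle.dump((p,o['tcp_pos']),open('p.pkl','wb'))
```

```text
16.15 [ 0.60151014 -0.24493946  0.16515771] -1.479578814362609 [[ 0.994 -0.107 -0.   ]
 [-0.107 -0.994  0.   ]
 [-0.    -0.    -1.   ]]
[  2.91224081  16.85476406 132.95652516]
```

View pics/w5.png

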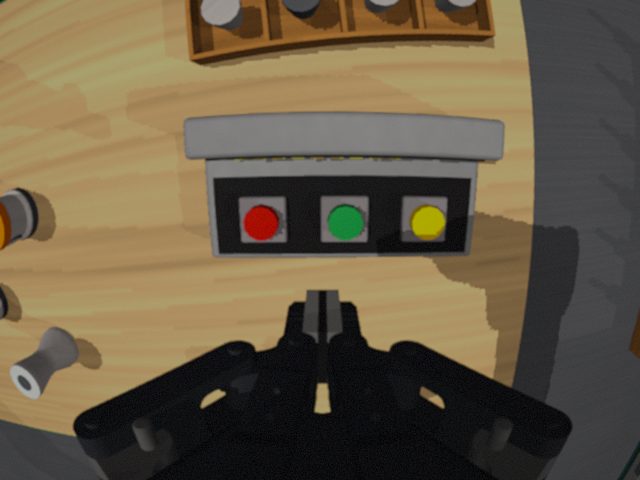

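The green key is at (346,222), red at (262,222) and yellow at (428,222), and the box is now square to the tool.

Run:
```python
from h import *
import pickle
p,t=pickle.load(open('p.pkl','rb'));M=R.from_rotvec(r.get_obs()['orientation'])
for u,v in((346,222),(262,222),(428,222)):
    a=plane("wrist",u,v,.068,p);print(a,M.inv().apply(a-t)*1e3)
```

```text
[ 0.60327094 -0.26330248  0.068     ] [ 3.71604861 18.07610722 97.15640187]
[ 0.61032835 -0.19895293  0.068     ] [  3.86770665 -46.65911562  97.16022607]
[ 0.5966479  -0.32795263  0.068     ] [ 4.02835628 83.06387152 97.15253339]
```

carry_out(motion="1 2 10 10 0; 1 1.5 7.5 20 0; 1 0 0 25 0; 1 0 0 25 0; 1 0 0 20 0; 1 0 0 12 0; 1 0 0 6 0; 1 0 0 0 0")

```text
clock: 17.15
tcp_pos: [0.6033, -0.2628, 0.0472]
orientation: [3.137, -0.168, 0.0]
contact_force: [0.3, 0.6, 0.1]
grip_width: 0.0001
```

```bash
python3 look.py s12 382 290 180 235;python3 - <<'E'
from h import *
import cv2
im=grab_frame("wrist");cv2.imwrite("pics/w6.png",cv2.resize(im[180:330,222:422],(800,600))[:,:,::-1])
E
```

```text
[ 0.60381181 -0.26289102  0.0479919 ] [-0.12510167 -0.25127484 -0.07570243] 17.25
```

View pics/s12.png

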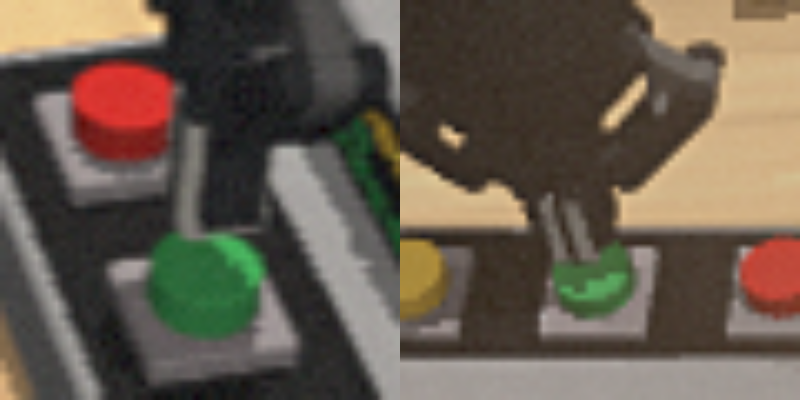

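View pics/w6.png

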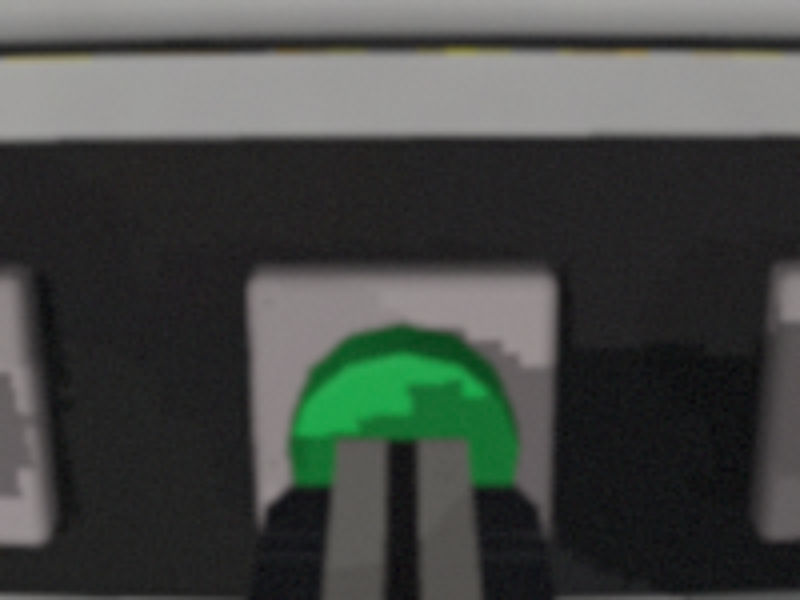

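carry_out(motion="1 0 0 4 0; 1 0 0 4 0; 1 0 0 3 0; 1 0 0 2 0; 1 0 0 2 0; 1 0 0 2 0; 1 0 0 0 0; 1 0 0 0 0")

```text
clock: 18.3
tcp_pos: [0.6032, -0.2627, 0.0304]
orientation: [3.137, -0.168, 0.0]
contact_force: [-1.3, 0.4, 2.0]
grip_width: 0.0
```

```bash
python3 -c "
from bench import r,grab_frame
for i in range(5): grab_frame('side'); o=r.get_obs(); print(o['tcp_pos'],o['contact_force'])"
```

```text
[ 0.60314901 -0.26265718  0.03034257] [-1.05102369  0.03032855  2.20152044]
[ 0.6031508  -0.26268911  0.03033586] [-0.95620725  0.45002751  1.11622304]
[ 0.60313412 -0.26271654  0.03030089] [-0.3543545   0.0343385   1.68680586]
[ 0.60312381 -0.26270124  0.03028884] [-1.18951835 -0.36206719  2.4130135 ]
[ 0.6031284  -0.262712    0.03027409] [-1.92623428  1.01459041  2.49978932]
```

carry_out(motion="1 0 0 1 0; 1 0 0 1 0; 1 0 0 1 0; 1 0 0 1 0; 1 0 0 1 0; 1 0 0 0.2 0; 1 0 0 0 0; 1 0 0 0 0")

```text
clock: 19.55
tcp_pos: [0.6032, -0.2627, 0.0251]
orientation: [3.137, -0.168, 0.0]
contact_force: [-2.0, 0.6, 5.3]
grip_width: 0.0001
```

```bash
python3 look.py s13 382 290 180 235;python3 -c "
from bench import r,grab_frame
for i in range(4): grab_frame('side'); o=r.get_obs(); print(o['tcp_pos'],o['contact_force'],o['clock'])"
```

```text
[ 0.60321813 -0.26267646  0.02513242] [-2.56450844  1.51895835  5.46044578] 19.65
[ 0.60319596 -0.26270906  0.02512739] [-2.42290062  1.40949893  5.35431318] 19.7
[ 0.60318959 -0.26269585  0.02514424] [-2.10900129 -0.0664653   4.94484686] 19.75
[ 0.60319783 -0.26271977  0.02511482] [-2.00616058  0.35954759  5.91864734] 19.8
[ 0.60317716 -0.26268088  0.02511793] [-1.65008743  0.695003    5.39357073] 19.85
```

View pics/s13.png

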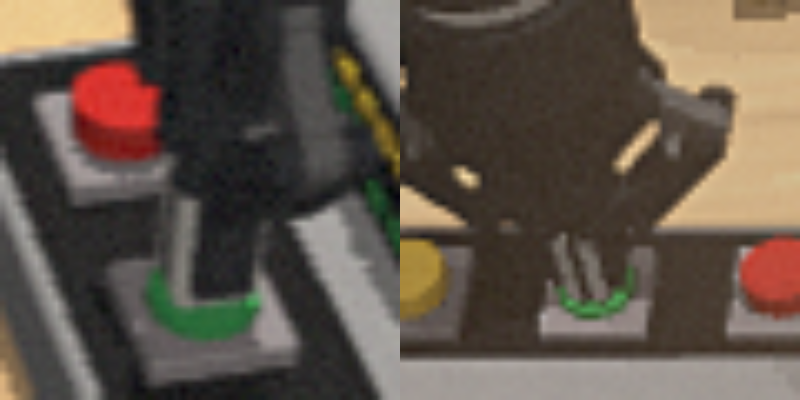

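carry_out(motion="1 0 0 0.4 0; 1 0 0 0 0; 1 0 0 0 0; 1 0 0 -2 0; 1 0 0 -3 0; 1 0 0 -5 0; 1 0 0 -10 0; 1 0 0 -20 0")

```text
clock: 20.85
tcp_pos: [0.6026, -0.2625, 0.0648]
orientation: [-3.137, 0.168, 0.002]
contact_force: [0.2, -0.9, 0.2]
grip_width: 0.0001
```

carry_out(motion="1 0 0 -25 0; 1 0 0 -25 0; 1 -10 0 -25 0; 1 -20 0 -25 0; 1 -30 0 -10 0; 1 -20 0 0 0; 1 0 0 0 0; 1 0 0 0 0")

```text
clock: 21.85
tcp_pos: [0.5246, -0.2542, 0.1754]
orientation: [3.137, -0.168, 0.003]
contact_force: [0.3, -0.7, 0.1]
grip_width: 0.0003
```

```bash
python3 look.py s14 382 290 180 235;python3 - <<'E'
from h import *
import cv2
im=grab_frame("scene");cv2.imwrite("pics/e1.png",im[:,:,::-1]);cv2.imwrite("pics/e2.png",grab_frame("side")[:,:,::-1])
a=cv2.imread("pics/scene0.png");print(r.get_obs()['clock'])
d=cv2.absdiff(a,im[:,:,::-1]).max(2);print((d[185:300,330:480]>40).sum())
E
```

```text
[ 0.5245785  -0.25397822  0.17483963] [ 0.64891191 -0.25476675 -0.53764303] 21.95
22.05
0
```

View pics/s14.png

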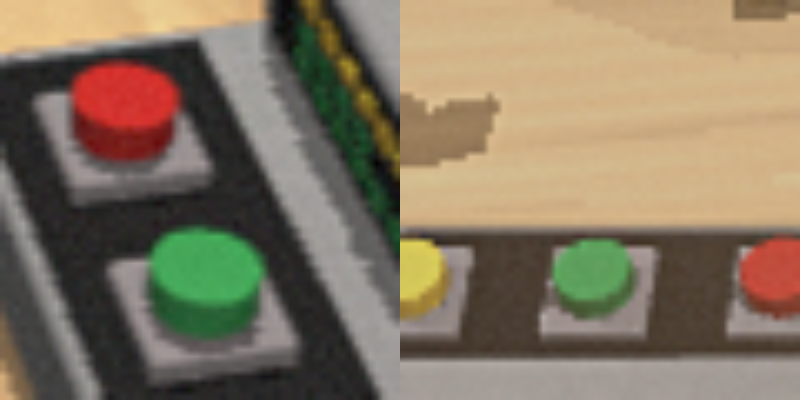

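View pics/e1.png

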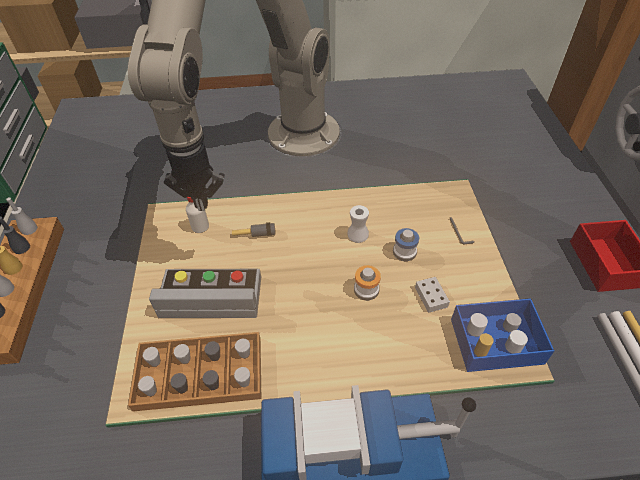

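View pics/e2.png

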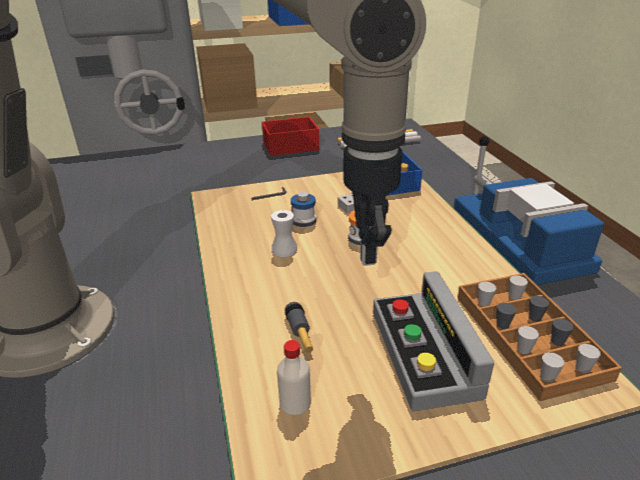

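The anvil and the green key are back up, nothing has moved, and the arm is clear of everything. I'm handing the job in.

```bash
python3 -c "
from bench import r
print(r.hand_in())"
```

```text
the job is handed in; nothing more can be done
None
```

I touched off the closed fingertips on the blue setter, then pressed the green key, let both spring back, withdrew and handed the job in at about 22 s.

- **Blue anvil:** pressed about 5 mm. Travel after contact gave 5.0 mm, and the force of about 4.1 N gave about 5.5 mm.
- **Green key:** pressed to about 7.2–7.6 mm of its 8 mm (about 5.4 N), then 0.4 mm further without a reading before release. There was also about 2 N of sideways force on the key, which I put down to friction.
- **Last checks:** in the final scene and side pictures both the anvil and the green key are back up. The scene picture showed no change in the area round the setters, hub, block and hex key. By eye the red and yellow keys and the other items are where they were. The residual force was within noise.
- **Disagreement:** the reported TCP lay about 36 mm beyond the real fingertips. The cameras showed this and contact confirmed it, at TCP z 0.050 against an anvil top at 0.086. I set depths by force and contact, and the key made contact at the height this offset predicted.

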